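Load the sample unit and hold its index plunger back

ROBOT

A 7-joint arm with a two-finger parallel gripper is mounted at the origin on the work surface. World frame = base frame: x ahead of the robot, y to its left, z up, the work surface at z = 0. Lengths are in m, angles in rad, forces in N, time in s.
With the tool pointing down it reaches from about 0.425 to 0.925 m from the base axis. Payload 6.8 kg.
Tool frame: the origin (TCP) lies at the very end of the fingers, on their centre line; the grasp point (between the pads) lies 19 mm behind it; z points along the fingers, x is the direction in which the jaws open and shut, and the axes are right-handed (so a half turn about z gives the same grasp; the last joint's range is limited). The gripper opens to 85 mm and grips with 20 to 120 N. Pads are 22 mm wide; open, the fingers measure 114 mm over their backs; the gripper's body (76 mm by 85 mm) begins 54 mm behind the grasp point. The pads swing forward as they close: fully open they stand 13 mm farther back than shut.
Start: joints at [1.131, 0.477, 0.022, 1.555, -0.011, 1.109, -0.083], TCP at [0.22, -0.638, 0.231] pointing down, gripper open.
Joint ranges: [-2.96, 2.96], [-0.34, 2.1], [-1.41, 1.46], [0.24, 2.44], [-1.37, 4.51], [0.17, 1.92], [-2.96, 2.96]. Speed limits (rad/s): [2.39, 2.39, 3.14, 3.14, 3.14, 3.14, 3.14].

INTERFACE

Orientations are given as a rotation vector (axis times angle).
In Python, from bench import r, grab_frame gives the robot as it stands. The module is installed in compiled form; this text tells all that it offers.
- The arm moves only by the tool send_rows, never from a script. Its argument "series" is a list of rows, each a list of 2 entries, a list of its own where there are three numbers: the shift along the tool's x, y, z in m, then the turn, a rotation vector about the tool's x, y, z in units of 5 degrees (1.0 is 5 degrees). A call has 1 to 20 rows; each row shifts and turns the commanded pose from where the row before left it, along the tool's axes as they then stand; what a row does not reach is not made up. A row lasts 1/8 s, in which the tool goes at most 62.5 mm and 10.7 degrees, less where a joint would pass 70% of its speed; a pose out of reach is approached as far as the arm can. A call is refused whole if a number of a shift passes 0.0625 or a number of a turn 1, either way. A call with a gripper value outside its range is refused whole. "fingers" is the closure in counts, from 0 (fully open) to 255 (shut), set as the call begins (left out, the last holds). The fingers move at their own pace and stop on an object; "grip_force" is the grip in N (left out, the last holds). Time passes only in rows, so rows that do not move let the fingers close. It gives the time, the measured TCP pose, the force and the opening at its end, in the units of the state.
- r.get_obs(): the state, without advancing time (a new reading comes with each control period).
- grab_frame(name): name is "scene" or "top" or "wrist"; returns a dict with "frame" (420x560x3 uint8, red, green, blue), "fx", "fy", "cx", "cy" (pixels), "dist_coeffs" ([k1, k2, p1, p2, k3] as OpenCV has them; the pictures are not rectified), "origin" and "rotation" of the camera in the world; the wrist camera has in their place "T_tool_cam" (4x4, takes a point from camera to tool coordinates, whose origin is the TCP and whose axes are the tool frame's). Camera axes: x right, y down, z forward; pixel columns grow to the right and rows downward; lengths in m; the calibration is good to about 2 mm. A picture is of the moment at which its call begins: read the wrist's pose just before it. There is no depth.
- r.hand_in(): hands the job in, once; it reports no verdict.
The state is a dict: "clock": time; "joints": joint angles; "qvel": joint speeds; "tau": joint torques, N m; "tcp_pos": TCP position; "orientation": TCP orientation; "contact_force": force on the tool from outside, world axes, zero at the start; "moment": the same for the moment, N m; "grip_width": finger opening in m.
Only numpy, scipy, OpenCV 4.12 (cv2) and the standard library are available. Lean on these libraries where they do the work, as an engineer would, in place of code of your own. Each camera call takes 0.05 s, during which the arm holds its last target.

TASK

Stand the small capped jar upright in the sample unit's open drawer, setting it down rather than dropping it, and slide the drawer fully shut. Then grip the sprung index plunger on top of the unit, pull it straight back as far as it goes, away from the dial so that its pin is clear of the hole, and finish while still holding it there with the gripper so that the dial stays free to turn. Leave everything else on the bench standing where it is.

Things in the scene. Friction and masses are not known exactly. Their poses are not given: they have to be found in the camera images.
- jar: the small capped jar to load: the shortest jar, brown glass with a white cap, a cylinder 44 mm across and 62 mm tall, about 90 g, standing on the bench to the left or the right of the unit. Origin: centre of its underside; z up.
- unit: the sample unit, a white steel housing fixed on the bench, 250 mm deep (its x) by 240 mm wide (its y) by 110 mm tall, with one drawer in its front. Origin: centre of its underside on the bench; its -x is its front and looks roughly at the robot. Its front edge is at x = -125 mm.
- unit_drawer0 (a joint): how far the drawer is out (m): 0 fully shut, grows as it comes out along the unit's -x; starts about 0.12 to 0.15. Slides with about 1 N of friction and stays where it is left.
- unit_drawer0_handle (a point): middle of the drawer's steel bar handle, 35 mm in front of the drawer's front panel and about 72 mm above the bench (38 mm below the unit's top); the bar is level, runs along the unit's y, about 130 mm long and 11 mm thick. Axes as the unit's.
- drawer_floor (a point): centre of the drawer's inner floor (22 mm above the bench), moves with the drawer; axes as the unit's. Inside: 205 mm long (x), 198 mm wide (y), walls 66 mm above the floor. The drawer's outer front face is 124 mm towards -x (front 21 mm thick in all). With the drawer out by d only the part in front of the unit is open from above: x = -103 mm to about d - 109 mm.
- plunger: sprung index plunger: black round knob, 28 mm across, 18 mm long, with a steel pin to the dial. Origin: knob's centre, 45 mm above the unit's top; x axis level, along the pin, to the dial. Pulls straight back along its -x, 22 mm to a hard stop; spring 4.6 N seated, 9.4 N at the stop; no latch. Seated, 13 mm of 12 mm thick neck show between knob and block, which is narrower than the knob.
- pin_tip (a point): tip of the plunger's 8 mm pin, 64 mm along the plunger's +x from the knob's centre; 10 mm inside the dial's hole when seated.
- seat_hole (a point): mouth of the index hole in the dial's rim; the dial is a level aluminium disc, 136 mm across, on the unit's top, with vials on it (up to 88 mm above the top). This point: 45 mm above the top, 68 mm from the dial's axis; x axis into the hole along the pin; its place along the unit's width and its yaw vary. Pin tip: x = +10 mm seated, -12 mm fully back. The plunger's block spans x = -10 to -32 mm.
- big_jar: bystander: a larger capped jar of the same glass and cap, 64 mm across and 92 mm tall; it stands on the other side of the unit from the small jar. Origin: centre of its underside.
- tall_bottle: bystander: white bottle, 60 mm across and 150 mm tall, beside the unit on the left. Origin: centre of its underside.
- beaker: bystander: open glass beaker, 72 mm across and 95 mm tall, beside the unit on the right. Origin: centre of its underside.
- slim_bottle: bystander: slim white bottle, 40 mm across and 105 mm tall, far left. Origin: centre of its underside.
- small_beaker: bystander: small open glass beaker, 52 mm across and 60 mm tall, far right. Origin: centre of its underside.
- spatula: bystander: steel spatula, 190 mm long, lying flat on the bench, left of the tall bottle. Origin: under its middle, x along it.
There are look-alikes about, which are no part of the job. Leave any yellow look-alike of the jar alone.

How it is judged:
On the way, in this order (a step that is already met when the one before it is completed fails the run):
1. the jar stands upright on the drawer's floor, let go (x of jar in the frame of drawer_floor between -0.1 and 0.1 m and y of jar in the frame of drawer_floor between -0.1 and 0.1 m and z of jar in the frame of drawer_floor between -0.008 and 0.012 m and angle between jar's own z axis and vertical below 0.2 rad and contact force between jar and the fingers below 0.05 N and contact force between jar and the arm below 0.05 N), for 0.2 s.
2. the drawer is fully shut with the jar upright in it (x of jar in the frame of drawer_floor between -0.1 and 0.1 m and y of jar in the frame of drawer_floor between -0.1 and 0.1 m and z of jar in the frame of drawer_floor between -0.008 and 0.012 m and angle between jar's own z axis and vertical below 0.2 rad and value of joint unit_drawer0 below 0.005 m), for 0.2 s.
3. the plunger is held fully back by the gripper, its pin clear of the hole (x of pin_tip in the frame of seat_hole below -0.008 m and contact force between plunger and the fingers above 3 N), for 0.3 s.
At the end, for the whole second after the job is handed in: The gripper holds the plunger (at least 3 N between fingers and plunger) with the pin tip at least 8 mm out of the hole's mouth (18 of its 22 mm travel), the drawer is shut to within 5 mm and the jar stands upright (within 0.2 rad) on the drawer's floor (all of step 2 and all of step 3 and contact force between jar and the fingers below 0.05 N and contact force between jar and the arm below 0.05 N); the arm keeps its last pose, push and grip.
It fails at once if the jar is dropped or flung: it moves faster than 0.5 m/s out of the fingers (contact force between jar and the fingers below 0.01 N and linear speed of jar above 0.5 m/s).
It fails at once if the jar is tipped over (more than 1 rad) (angle between jar's own z axis and vertical above 1 rad).
It fails at once if another thing on the bench is shifted by more than 30 mm or tipped (distance of any of big_jar, tall_bottle, beaker, slim_bottle, small_beaker, spatula from where it was at the start of the episode above 0.03 m or angle between any of big_jar, tall_bottle, beaker, slim_bottle, small_beaker's own z axis and vertical above 0.4 rad).
It also fails if it takes over 61 s, if anything falls off the work surface, if the arm or the gripper's body presses on something with over 40 N, if the wrist force passes 120 N, or if a joint passes its speed limit or range.

## Working session

There is one attempt and no reset: what is moved stays moved. The work goes in short steps, Python scripts to look and compute and a tool call to move; the robot and the scene stay as the last step left them, time stands still between calls to the robot, and variables do not carry over. Pictures are saved under pics/ and viewed, and the job is handed in when it is done.

Besides the shell and the picture viewer there is one more tool, called after "Emit:" as name(argument=value, ...), one argument or row to a line, values as JSON. send_rows: Moves the arm, as the interface text tells. Its arguments: {"type":"object","properties":{"series":{"type":"array"},"fingers":{"type":"number"},"grip_force":{"type":"number"}},"required":["series"]}

```bash
ls; mkdir -p pics
python3 - <<'E'
from bench import r, grab_frame
import cv2,numpy as np
np.set_printoptions(precision=4,suppress=True)
print(r.get_obs())
for n in ["scene","top","wrist"]:
    f=grab_frame(n); cv2.imwrite(f"pics/{n}0.png",f["frame"][:,:,::-1]); print(n,{k:v for k,v in f.items() if k!="frame"})
E
```

```text
pics
{'clock': 0.0, 'joints': array([ 1.1309,  0.4778,  0.0223,  1.5565, -0.0115,  1.1093, -0.0831]), 'qvel': array([-0.0002, -0.0001, -0.0014,  0.0011,  0.0023, -0.0007,  0.0006]), 'tau': array([ -0.0003, -59.6444,   1.6076, -28.1198,   0.0123,   0.0093,
         0.    ]), 'tcp_pos': array([ 0.2197, -0.6376,  0.2303]), 'orientation': array([-2.557 ,  1.8235,  0.0025]), 'contact_force': array([-0.0239, -0.52  ,  0.1861]), 'moment': array([ 0.0022, -0.0061, -0.0091]), 'grip_width': 0.0856143822857936}
scene {'fx': 490.72109372808194, 'fy': 490.72109372808194, 'cx': 284.94428549854075, 'cy': 206.3456970921532, 'dist_coeffs': array([0.0036, 0.    , 0.    , 0.    , 0.    ]), 'origin': array([ 1.3186, -0.5563,  1.3129]), 'rotation': array([-2.2807, -1.1166,  0.3955])}
top {'fx': 539.0832085036741, 'fy': 539.0832085036741, 'cx': 280.2496356942772, 'cy': 208.42449807759922, 'dist_coeffs': array([-0.1884,  0.    ,  0.    ,  0.    ,  0.    ]), 'origin': array([0.4687, 0.0102, 1.6762]), 'rotation': array([-2.1599,  2.2221, -0.1015])}
wrist {'fx': 326.509255115539, 'fy': 326.509255115539, 'cx': 284.03111795632884, 'cy': 206.9967680359742, 'dist_coeffs': array([-0.0664,  0.    ,  0.    ,  0.    ,  0.    ]), 'T_tool_cam': array([[ 1.    , -0.0023,  0.0002, -0.0012],
       [ 0.0021,  0.9482,  0.3176, -0.082 ],
       [-0.0009, -0.3176,  0.9482, -0.1427],
       [ 0.    ,  0.    ,  0.    ,  1.    ]])}
```

View pics/scene0.png

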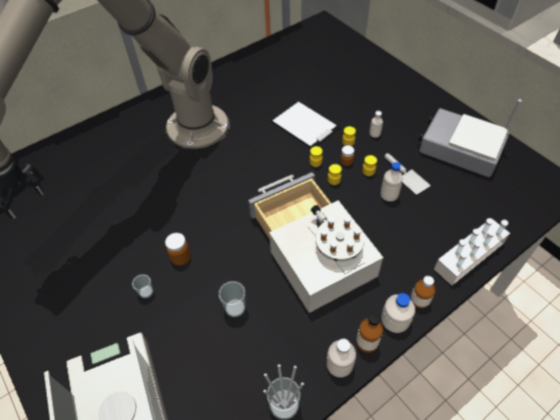

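View pics/top0.png

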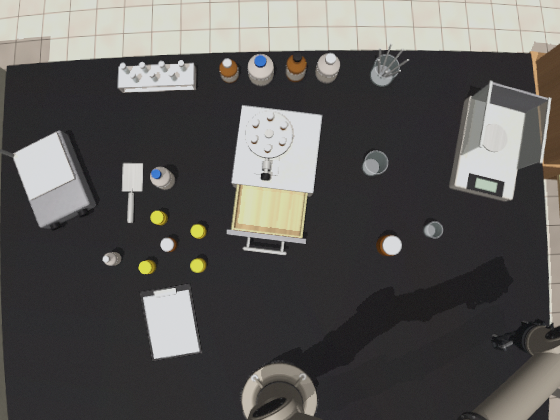

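View pics/wrist0.png

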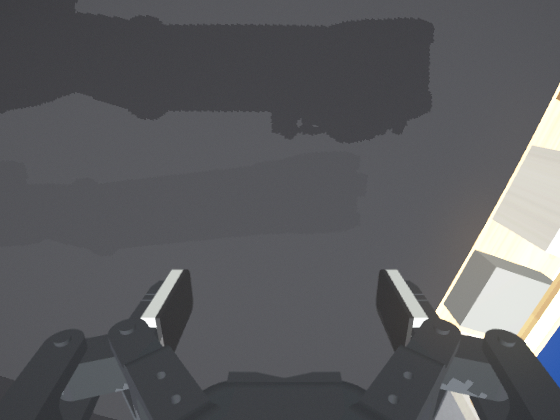

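The top view has the jar at about (167,244), brown with a white cap among yellow jars. The look-alikes are the yellow jars at (158,218), (198,231), (198,266) and (147,267), plus the big jar at (391,245). I'll check a close crop next and measure.

```bash
cat > h.py <<'E'
from bench import r, grab_frame
import cv2,numpy as np
from scipy.spatial.transform import Rotation as R
np.set_printoptions(precision=4,suppress=True)
def cam(f,obs=None):
    K=np.array([[f["fx"],0,f["cx"]],[0,f["fy"],f["cy"]],[0,0,1]])
    if "origin" in f: return K,f["dist_coeffs"],f["origin"],R.from_rotvec(f["rotation"]).as_matrix()
    T=np.eye(4);T[:3,:3]=R.from_rotvec(obs["orientation"]).as_matrix();T[:3,3]=obs["tcp_pos"]
    T=T@f["T_tool_cam"]; return K,f["dist_coeffs"],T[:3,3],T[:3,:3]
def ray(c,px):
    K,d,o,Rm=c
    u=cv2.undistortPoints(np.array([[px]],float),K,d)[0,0]
    return o,Rm@np.array([u[0],u[1],1])
def onz(c,px,z):
    o,d=ray(c,px); return o+d*(z-o[2])/d[2]
def proj(c,P):
    K,d,o,Rm=c
    p=cv2.projectPoints(np.array(P,float).reshape(-1,3),cv2.Rodrigues(Rm.T)[0],-Rm.T@o,K,d)[0]
    return p[:,0]
def tri(cs,pxs):
    A=np.zeros((3,3));b=np.zeros(3)
    for c,p in zip(cs,pxs):
        o,d=ray(c,p); d=d/np.linalg.norm(d); M=np.eye(3)-np.outer(d,d); A+=M;b+=M@o
    return np.linalg.solve(A,b)
def crop(f,x0,y0,x1,y1,s,name):
    cv2.imwrite(name,cv2.resize(f["frame"][y0:y1,x0:x1,::-1],None,fx=s,fy=s,interpolation=cv2.INTER_CUBIC))
E
python3 - <<'E'
from h import *
t=grab_frame("top");s=grab_frame("scene");ct=cam(t);cs=cam(s)
crop(t,130,190,240,290,6,"pics/c1.png")
crop(t,215,95,335,265,4.5,"pics/c2.png".replace("4.5","4"))if 0 else crop(t,220,95,335,265,3.5,"pics/c2.png")
crop(s,240,165,390,310,4,"pics/c3.png")
crop(s,290,110,420,200,6,"pics/c4.png")
E
```

```text
(no output)
```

View pics/c1.png

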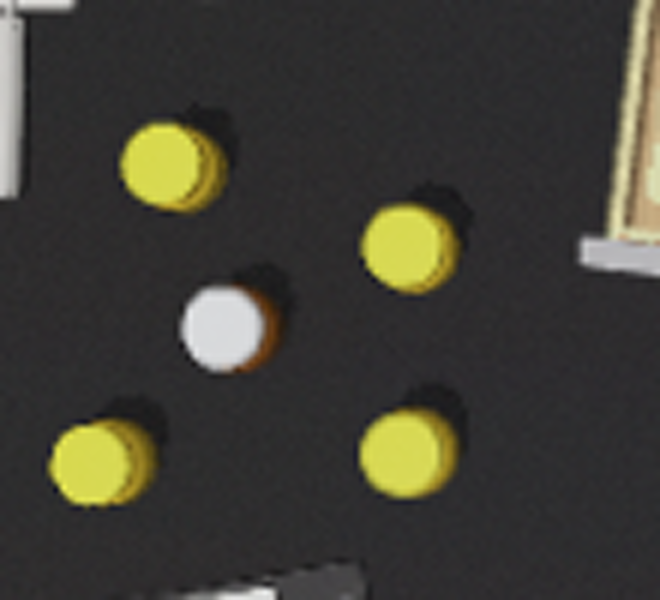

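View pics/c2.png

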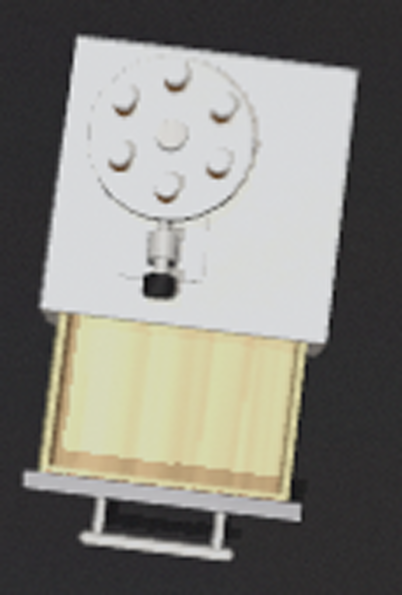

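View pics/c3.png

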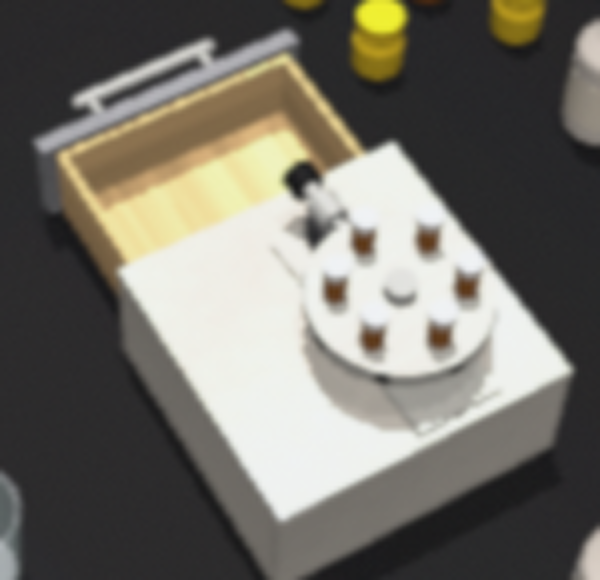

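View pics/c4.png

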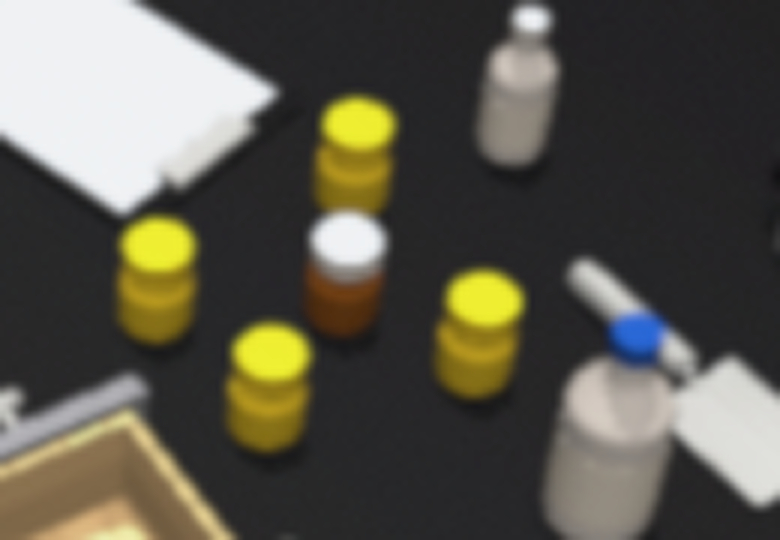

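Run:
```python
from h import *
t=grab_frame("top");s=grab_frame("scene");ct=cam(t);cs=cam(s)
T=lambda x,y:(220+x/3.5-.35,95+y/3.5-.35)
S=lambda x,y:(240+x/4-.4,165+y/4-.4)
J=lambda x,y:(130+x/6-.4,190+y/6-.4)
S4=lambda x,y:(290+x/6-.4,110+y/6-.4)
print("jar",onz(ct,J(223,328),.062),onz(cs,S4(349,240),.062),tri([ct,cs],[J(223,328),S4(349,240)]))
for n,p in dict(yTL=(160,166),yTR=(403,247),yBL=(90,464),yBR=(402,454)).items(): print(n,onz(ct,J(*p),.062))
# cap masks
hsv=cv2.cvtColor(t["frame"],cv2.COLOR_RGB2HSV)
m=((hsv[...,2]>150)&(hsv[...,1]<60)).astype(np.uint8);n,_,st,ce=cv2.connectedComponentsWithStats(m)
for i in range(1,n):
    if 150<ce[i][0]<180 and 235<ce[i][1]<255: print("mask",st[i],ce[i],onz(ct,ce[i],.062))
c=[onz(ct,T(*p),.11) for p in [(77,37),(358,70),(41,308)]]
print("corners top",*c, [np.linalg.norm(c[0]-c[1]),np.linalg.norm(c[0]-c[2])])
c2=[onz(cs,S(*p),.11) for p in [(393,143),(573,372),(120,272),(283,520)]]
print("corners scene FL,BL,FR,BR",*c2)
h=[onz(ct,T(*p),.0775) for p in [(81,537),(231,556)]];print("handle",h, np.mean(h,0))
h=[onz(cs,S(*p),.0775) for p in [(76,100),(212,44)]];print("handle s",h, np.mean(h,0))
print("knob",tri([ct,cs],[T(159,286),S(302,179)]),onz(ct,T(159,286),.155),onz(cs,S(302,179),.155))
print("hub",tri([ct,cs],[T(172,134),S(401,285)]))
```

```text
jar [0.4916 0.3248 0.062 ] [0.4941 0.3275 0.062 ] [0.4927 0.3264 0.0612]
yTL [0.5738 0.3556 0.062 ]
yTR [0.5299 0.2331 0.062 ]
yBL [0.4249 0.394  0.062 ]
yBR [0.4266 0.2358 0.062 ]
mask [161 238  13  14 141] [166.6809 244.234 ] [0.4917 0.3251 0.062 ]
corners top [0.8978 0.0875 0.11  ] [ 0.863  -0.1507  0.11  ] [0.6661 0.1223 0.11  ] [np.float64(0.2407082749842484), np.float64(0.23426756135957252)]
corners scene FL,BL,FR,BR [0.6676 0.1251 0.11  ] [0.9013 0.0895 0.11  ] [ 0.6338 -0.1127  0.11  ] [ 0.8645 -0.146   0.11  ]
handle [array([0.4744, 0.0952, 0.0775]), array([ 0.4548, -0.0312,  0.0775])] [0.4646 0.032  0.0775]
handle s [array([ 0.4579, -0.0289,  0.0775]), array([0.4793, 0.0945, 0.0775])] [0.4686 0.0328 0.0775]
knob [0.6761 0.0236 0.1564] [0.6758 0.0228 0.155 ] [0.6758 0.025  0.155 ]
hub [0.7983 0.0101 0.1729]
```

The close crops confirm the choice: the brown jar with the white cap at top (167,244) sits in the middle of four yellow look-alikes. Next I work out the moves.

```bash
cat >> h.py <<'E'
def plan(pos,xang=None,flip=False):
    """print tool-frame shift (after turning) and yaw turn for tool down with tool x at world angle xang"""
    o=r.get_obs();Rm=R.from_rotvec(o["orientation"]);x=Rm.as_matrix()[:,0]
    cur=np.arctan2(x[1],x[0])
    print("clock",o["clock"],"tcp",o["tcp_pos"],"x ang deg",np.degrees(cur),"z",Rm.as_matrix()[:,2],"F",o["contact_force"],"w",o["grip_width"],"j",o["joints"])
    if xang is None: xang=cur
    Rt=np.column_stack([[np.cos(xang),np.sin(xang),0],[np.sin(xang),-np.cos(xang),0],[0,0,-1]])
    d=(Rm.inv()*R.from_matrix(Rt)).as_rotvec()
    print("turn (x5deg)",np.degrees(d)/5)
    for p in np.atleast_2d(pos): print(" to",p,"shift after turn",Rt.T@(p-o["tcp_pos"]), "before",Rm.inv().apply(p-o["tcp_pos"]))
E
python3 - <<'E'
from h import *
for a in (81.4,81.4-180): plan([[.5,-.3,.23],[.4925,.326,.13]],np.radians(a))
E
```

```text
clock 0.35 tcp [ 0.2199 -0.6381  0.2311] x ang deg -70.98611983880619 z [-0.0001  0.0004 -1.    ] F [ 0.7614 -0.4485  0.2496] w 0.08537915607378078 j [ 1.1309  0.4772  0.0224  1.5556 -0.0115  1.1093 -0.0831]
turn (x5deg) [ -0.0057   0.0015 -30.4772]
 to [ 0.5  -0.3   0.23] shift after turn [0.3762 0.2264 0.0011] before [-0.2284 -0.375   0.0012]
 to [0.4925 0.326  0.13  ] shift after turn [0.994  0.1254 0.1011] before [-0.8226 -0.5718  0.1014]
clock 0.35 tcp [ 0.2199 -0.6381  0.2311] x ang deg -70.98611983880619 z [-0.0001  0.0004 -1.    ] F [ 0.7614 -0.4485  0.2496] w 0.08537915607378078 j [ 1.1309  0.4772  0.0224  1.5556 -0.0115  1.1093 -0.0831]
turn (x5deg) [0.0011 0.0042 5.5228]
 to [ 0.5  -0.3   0.23] shift after turn [-0.3762 -0.2264  0.0011] before [-0.2284 -0.375   0.0012]
 to [0.4925 0.326  0.13  ] shift after turn [-0.994  -0.1254  0.1011] before [-0.8226 -0.5718  0.1014]
```

Emit:
send_rows(
  series=[
    [[-0.019, -0.0313, 0], [0, 0, 0]],
    [[-0.019, -0.0313, 0], [0, 0, 0]],
    [[-0.019, -0.0313, 0], [0, 0, 0]],
    [[-0.019, -0.0313, 0], [0, 0, 0]],
    [[-0.019, -0.0313, 0], [0, 0, 0]],
    [[-0.019, -0.0313, 0], [0, 0, 0]],
    [[-0.019, -0.0313, 0], [0, 0, 0]],
    [[-0.019, -0.0313, 0], [0, 0, 0]],
    [[-0.019, -0.0313, 0], [0, 0, 0]],
    [[-0.019, -0.0313, 0], [0, 0, 0]],
    [[-0.019, -0.0313, 0], [0, 0, 0]],
    [[-0.019, -0.0313, 0], [0, 0, 0]],
    [[0, 0, 0], [0, 0, -1]],
    [[0, 0, 0], [0, 0, -1]],
    [[0, 0, 0], [0, 0, -1]],
    [[0, 0, 0], [0, 0, -1]],
    [[0, 0, 0], [0, 0, -1]],
    [[0, 0, 0], [0, 0, -1]],
    [[0, 0, 0], [0, 0, -1]],
    [[0, 0, 0], [0, 0, -1]],
  ],
  fingers=0,
  grip_force=40,
)

```text
clock: 2.85
tcp_pos: [0.5007, -0.3003, 0.2313]
orientation: [3.029, -0.835, 0.0]
contact_force: [-0.6, -0.0, -0.3]
grip_width: 0.0854
```

Run:
```python
from h import *
plan([[.5,.1,.22],[.4925,.326,.13]],np.radians(81.4))
```

```text
clock 2.85 tcp [ 0.5007 -0.3003  0.2313] x ang deg -30.832058463815372 z [ 0. -0. -1.] F [-0.5945 -0.0225 -0.3121] w 0.08543548425095802 j [ 0.6462  0.343  -0.2681  1.7648  0.1031  1.0474 -0.1968]
turn (x5deg) [  0.0007  -0.     -22.4464]
 to [0.5  0.1  0.22] shift after turn [ 0.3957 -0.0605  0.0113] before [-0.2058 -0.3434  0.0113]
 to [0.4925 0.326  0.13  ] shift after turn [ 0.6181 -0.1018  0.1013] before [-0.328  -0.5336  0.1013]
```

Emit:
send_rows(
  series=[
    [[-0.0172, -0.0286, 0], [0, 0, 0]],
    [[-0.0172, -0.0286, 0], [0, 0, 0]],
    [[-0.0172, -0.0286, 0], [0, 0, 0]],
    [[-0.0172, -0.0286, 0], [0, 0, 0]],
    [[-0.0172, -0.0286, 0], [0, 0, 0]],
    [[-0.0172, -0.0286, 0], [0, 0, 0]],
    [[-0.0172, -0.0286, 0], [0, 0, 0]],
    [[-0.0172, -0.0286, 0], [0, 0, 0]],
    [[-0.0172, -0.0286, 0], [0, 0, 0]],
    [[-0.0172, -0.0286, 0], [0, 0, 0]],
    [[-0.0172, -0.0286, 0], [0, 0, 0]],
    [[-0.0172, -0.0286, 0], [0, 0, 0]],
    [[0, 0, 0], [0, 0, -1]],
    [[0, 0, 0], [0, 0, -1]],
    [[0, 0, 0], [0, 0, -1]],
    [[0, 0, 0], [0, 0, -1]],
    [[0, 0, 0], [0, 0, -1]],
    [[0, 0, 0], [0, 0, -1]],
    [[0, 0, 0], [0, 0, -1]],
    [[0, 0, 0], [0, 0, -1]],
  ],
)

```text
clock: 5.35
tcp_pos: [0.5006, 0.1001, 0.2314]
orientation: [3.131, 0.251, 0.0]
contact_force: [-0.2, 0.0, 0.5]
grip_width: 0.0853
```

Emit:
send_rows(
  series=[
    [[0, 0, 0], [0, 0, -1]],
    [[0, 0, 0], [0, 0, -1]],
    [[0, 0, 0], [0, 0, -1]],
    [[0, 0, 0], [0, 0, -1]],
    [[0, 0, 0], [0, 0, -1]],
    [[0, 0, 0], [0, 0, -1]],
    [[0, 0, 0], [0, 0, -1]],
    [[0, 0, 0], [0, 0, -1]],
    [[0, 0, 0], [0, 0, -1]],
    [[0, 0, 0], [0, 0, -1]],
    [[0, 0, 0], [0, 0, -1]],
    [[0, 0, 0], [0, 0, -1]],
    [[0, 0, 0], [0, 0, -1]],
    [[0, 0, 0], [0, 0, -1]],
    [[0, 0, 0], [0, 0, -0.45]],
  ],
)

```text
clock: 7.22
tcp_pos: [0.5006, 0.1001, 0.2314]
orientation: [2.383, 2.047, 0.0]
contact_force: [-0.1, 0.2, -0.2]
grip_width: 0.0855
```

Run:
```python
from h import *
plan([[.4925,.326,.2],[.4925,.326,.13]],np.radians(81.4))
```

```text
clock 7.225 tcp [0.5006 0.1001 0.2314] x ang deg 81.3201586329637 z [ 0.0002 -0.0001 -1.    ] F [-0.1303  0.1869 -0.1645] w 0.08554549830522636 j [ 0.38    0.3099 -0.8319  1.9007  0.2641  1.0438  0.8566]
turn (x5deg) [ 0.0019  0.0008 -0.016 ]
 to [0.4925 0.326  0.2   ] shift after turn [ 0.2222 -0.0417  0.0314] before [ 0.2221 -0.0421  0.0313]
 to [0.4925 0.326  0.13  ] shift after turn [ 0.2222 -0.0417  0.1014] before [ 0.2221 -0.0421  0.1013]
```

Emit:
send_rows(
  series=[
    [[0.0222, -0.0042, 0.003], [0, 0, 0]],
    [[0.0222, -0.0042, 0.003], [0, 0, 0]],
    [[0.0222, -0.0042, 0.003], [0, 0, 0]],
    [[0.0222, -0.0042, 0.003], [0, 0, 0]],
    [[0.0222, -0.0042, 0.003], [0, 0, 0]],
    [[0.0222, -0.0042, 0.003], [0, 0, 0]],
    [[0.0222, -0.0042, 0.003], [0, 0, 0]],
    [[0.0222, -0.0042, 0.003], [0, 0, 0]],
    [[0.0222, -0.0042, 0.003], [0, 0, 0]],
    [[0.0222, -0.0042, 0.003], [0, 0, 0]],
    [[0, 0, 0.04], [0, 0, 0]],
    [[0, 0, 0], [0, 0, 0]],
  ],
)

```text
clock: 8.72
tcp_pos: [0.4913, 0.3245, 0.1588]
orientation: [-2.384, -2.046, 0.009]
contact_force: [-0.7, -0.7, -0.5]
grip_width: 0.0856
```

Run:
```python
from h import *
o=r.get_obs();w=grab_frame("wrist");cv2.imwrite("pics/w1.png",w["frame"][:,:,::-1]);c=cam(w,o)
print(o["tcp_pos"],proj(c,[.4925,.326,.062]),proj(c,[.4925,.326,.0]))
hsv=cv2.cvtColor(w["frame"],cv2.COLOR_RGB2HSV)
m=((hsv[...,2]>150)&(hsv[...,1]<50)).astype(np.uint8);n,_,st,ce=cv2.connectedComponentsWithStats(m)
for i in range(1,n):
    if st[i][4]>800: print("mask",st[i],ce[i],onz(c,ce[i],.062))
```

```text
[0.4913 0.3245 0.1588] [[285.6498 210.722 ]] [[285.6745 189.6726]]
mask [ 184    0  142   40 3909] [248.419   14.6216] [0.3533 0.3226 0.062 ]
mask [ 494   99   48   42 1164] [513.695  116.1873] [0.4456 0.5026 0.062 ]
mask [ 261  184   52   49 1959] [286.6253 208.3548] [0.4907 0.327  0.062 ]
```

View pics/w1.png

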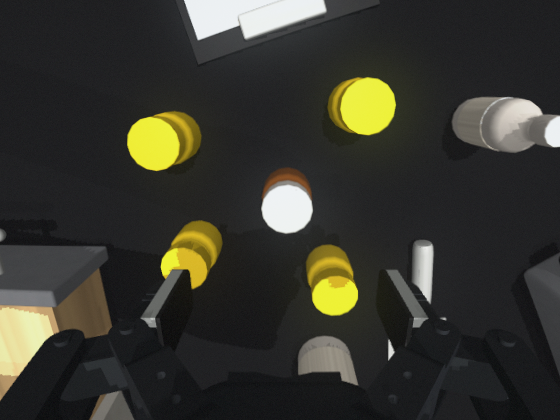

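The wrist view shows the white cap at (287,208), between the open fingers and in line with the earlier measurement. The yellow jars at (155,142), (362,105), (185,265) and (335,293) are clear of the fingers. Descending.

Emit:
send_rows(
  series=[
    [[0.002, 0, 0.024], [0, 0, 0]],
    [[0, 0, 0.024], [0, 0, 0]],
    [[0, 0, 0.024], [0, 0, 0]],
    [[0, 0, 0.024], [0, 0, 0]],
    [[0, 0, 0.024], [0, 0, 0]],
    [[0, 0, 0.024], [0, 0, 0]],
    [[0, 0, 0], [0, 0, 0]],
  ],
)

```text
clock: 9.65
tcp_pos: [0.4927, 0.3271, 0.0163]
orientation: [2.385, 2.045, -0.004]
contact_force: [-1.0, -0.1, 0.5]
grip_width: 0.0854
```

Emit:
send_rows(
  series=[
    [[0, 0, 0], [0, 0, 0]],
    [[0, 0, 0], [0, 0, 0]],
    [[0, 0, 0], [0, 0, 0]],
    [[0, 0, 0], [0, 0, 0]],
    [[0, 0, 0], [0, 0, 0]],
    [[0, 0, 0], [0, 0, 0]],
    [[0, 0, 0], [0, 0, 0]],
    [[0, 0, 0], [0, 0, 0]],
  ],
  fingers=255,
  grip_force=30,
)

```text
clock: 10.65
tcp_pos: [0.4936, 0.3283, 0.0186]
orientation: [2.384, 2.045, 0.002]
contact_force: [-1.3, -1.4, 6.1]
grip_width: 0.0422
```

Emit:
send_rows(
  series=[
    [[0, 0, -0.015], [0, 0, 0]],
    [[0, 0, -0.025], [0, 0, 0]],
    [[0, 0, -0.03], [0, 0, 0]],
    [[0, 0, -0.03], [0, 0, 0]],
    [[0, 0, -0.03], [0, 0, 0]],
    [[0, 0, 0], [0, 0, 0]],
    [[0, 0, 0], [0, 0, 0]],
  ],
)

```text
clock: 11.52
tcp_pos: [0.4928, 0.3275, 0.1472]
orientation: [2.384, 2.045, -0.001]
contact_force: [-0.1, 0.3, -1.0]
grip_width: 0.0427
```

Run:
```python
from h import *
ux=np.array([np.cos(-.15),np.sin(-.15),0]);uy=np.array([-ux[1],ux[0],0]);U=np.array([.758,-.0113,0])
P=U-ux*(.136+.05); print(P)
plan([P+[0,0,.14],P+[0,0,.041]],np.radians(81.4))
o=r.get_obs();w=grab_frame("wrist");cv2.imwrite("pics/w2.png",w["frame"][:,:,::-1])
s=grab_frame("scene");cv2.imwrite("pics/s2.png",s["frame"][:,:,::-1])
```

```text
[0.5741 0.0165 0.    ]
clock 11.525 tcp [0.4928 0.3275 0.1472] x ang deg 81.25370425575629 z [-0.0001 -0.0005 -1.    ] F [-0.0696  0.2741 -1.0204] w 0.042665923847069714 j [-0.1087  0.5542 -0.7843  1.7976  0.4632  0.9839  0.3358]
turn (x5deg) [ 0.0003  0.0061 -0.0293]
 to [0.5741 0.0165 0.14  ] shift after turn [-0.2954  0.1269  0.0072] before [-0.2951  0.1276  0.0074]
 to [0.5741 0.0165 0.041 ] shift after turn [-0.2954  0.1269  0.1062] before [-0.295   0.1276  0.1064]
```

View pics/w2.png

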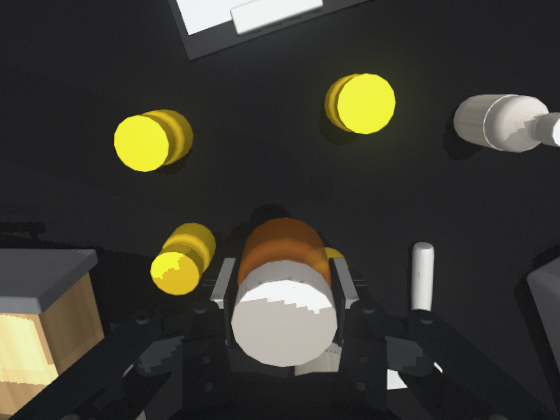

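View pics/s2.png

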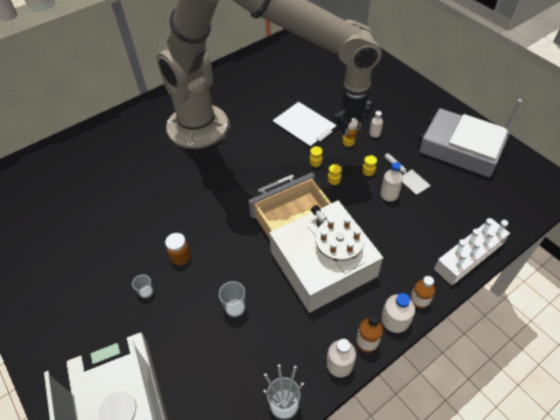

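The jar is held upright, with its cap at (285,325) between the pads and the yellow jars untouched. Carrying it over the drawer.

Emit:
send_rows(
  series=[
    [[-0.013, 0.0055, 0], [0, 0, 0]],
    [[-0.0246, 0.0106, 0], [0, 0, 0]],
    [[-0.0246, 0.0106, 0], [0, 0, 0]],
    [[-0.0246, 0.0106, 0], [0, 0, 0]],
    [[-0.0246, 0.0106, 0], [0, 0, 0]],
    [[-0.0246, 0.0106, 0], [0, 0, 0]],
    [[-0.0246, 0.0106, 0], [0, 0, 0]],
    [[-0.0246, 0.0106, 0], [0, 0, 0]],
    [[-0.0246, 0.0106, 0], [0, 0, 0]],
    [[-0.0246, 0.0106, 0], [0, 0, 0]],
    [[-0.0246, 0.0106, 0], [0, 0, 0]],
    [[-0.0246, 0.0106, 0], [0, 0, 0]],
    [[-0.012, 0.0051, 0], [0, 0, 0]],
    [[0, 0, 0], [0, 0, 0]],
  ],
)

```text
clock: 13.38
tcp_pos: [0.5737, 0.0153, 0.1469]
orientation: [-2.386, -2.043, 0.001]
contact_force: [-0.0, 0.4, -1.1]
grip_width: 0.0424
```

Run:
```python
from h import *
plan([.5741,.0165,.041],np.radians(81.4))
o=r.get_obs();w=grab_frame("wrist");cv2.imwrite("pics/w3.png",w["frame"][:,:,::-1])
t=grab_frame("top");crop(t,210,90,340,270,3.2,"pics/t3.png")
```

```text
clock 13.375 tcp [0.5737 0.0153 0.1469] x ang deg 81.1409783136003 z [-0.0008 -0.0002 -1.    ] F [-0.0033  0.4172 -1.1321] w 0.04242678960088167 j [ 0.4418  0.5175 -0.7572  1.8411  0.4294  0.9546  0.9114]
turn (x5deg) [-0.0083  0.0032 -0.0518]
 to [0.5741 0.0165 0.041 ] shift after turn [0.0013 0.0003 0.1059] before [0.0013 0.0003 0.1059]
```

View pics/w3.png

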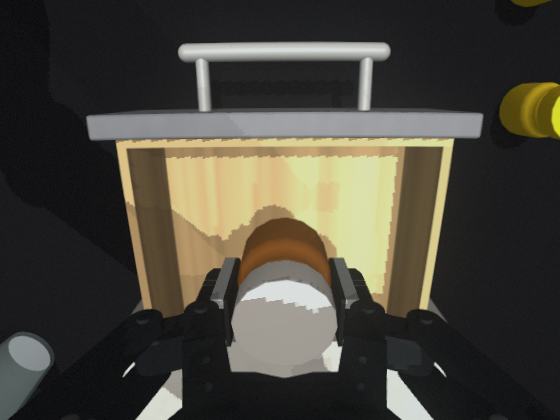

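View pics/t3.png

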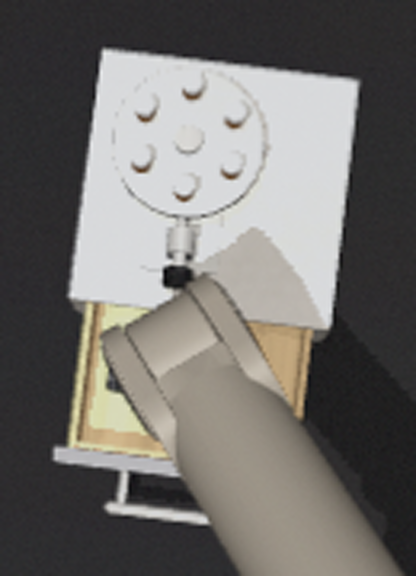

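The wrist view shows the jar centred between the drawer walls, with the handle bar at (285,52) parallel to the jaws. Lowering the jar.

Emit:
send_rows(
  series=[
    [[0.001, 0, 0.016], [0, 0, 0]],
    [[0, 0, 0.02], [0, 0, 0]],
    [[0, 0, 0.02], [0, 0, 0]],
    [[0, 0, 0.02], [0, 0, 0]],
    [[0, 0, 0.012], [0, 0, 0]],
    [[0, 0, 0.008], [0, 0, 0]],
    [[0, 0, 0.004], [0, 0, 0]],
    [[0, 0, 0.002], [0, 0, 0]],
    [[0, 0, 0.002], [0, 0, 0]],
    [[0, 0, 0], [0, 0, 0]],
  ],
)

```text
clock: 14.72
tcp_pos: [0.5741, 0.0174, 0.0435]
orientation: [2.384, 2.045, 0.0]
contact_force: [-0.5, 0.2, -0.7]
grip_width: 0.0428
```

Emit:
send_rows(
  series=[
    [[0, 0, 0.001], [0, 0, 0]],
    [[0, 0, 0.001], [0, 0, 0]],
    [[0, 0, 0.0005], [0, 0, 0]],
    [[0, 0, 0], [0, 0, 0]],
  ],
)

```text
clock: 15.22
tcp_pos: [0.574, 0.0175, 0.0407]
orientation: [-2.384, -2.046, 0.0]
contact_force: [-0.3, -0.1, -0.6]
grip_width: 0.0424
```

Emit:
send_rows(
  series=[
    [[0, 0, 0.001], [0, 0, 0]],
    [[0, 0, 0], [0, 0, 0]],
    [[0, 0, 0], [0, 0, 0]],
  ],
)

```text
clock: 15.6
tcp_pos: [0.5748, 0.0174, 0.0406]
orientation: [2.383, 2.045, 0.001]
contact_force: [-0.4, -0.8, 5.6]
grip_width: 0.0426
```

There is 5.6 N of contact on the floor at the expected height, so I'm releasing.

Emit:
send_rows(
  series=[
    [[0, 0, 0], [0, 0, 0]],
    [[0, 0, 0], [0, 0, 0]],
    [[0, 0, 0], [0, 0, 0]],
    [[0, 0, 0], [0, 0, 0]],
    [[0, 0, 0], [0, 0, 0]],
    [[0, 0, 0], [0, 0, 0]],
    [[0, 0, 0], [0, 0, 0]],
  ],
  fingers=0,
)

```text
clock: 16.48
tcp_pos: [0.574, 0.0174, 0.0398]
orientation: [-2.384, -2.046, 0.0]
contact_force: [-0.8, -0.2, 0.5]
grip_width: 0.0856
```

Run:
```python
from h import *
o=r.get_obs();w=grab_frame("wrist");cv2.imwrite("pics/w4.png",w["frame"][:,:,::-1]);print(o["tcp_pos"],o["contact_force"],o["grip_width"])
```

```text
[0.574  0.0174 0.0398] [-0.825  -0.2441  0.5028] 0.08561038642774521
```

View pics/w4.png

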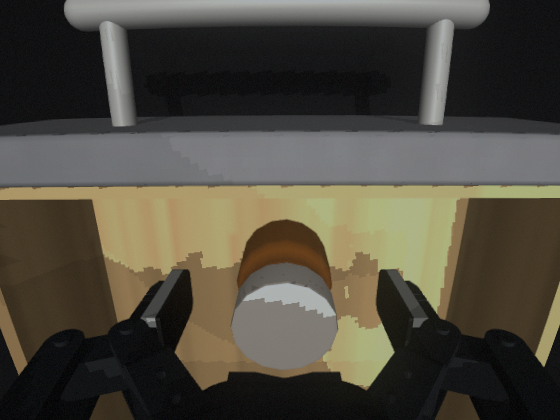

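The jar (cap at (285,315)) stands free of both pads. Next: lift, then go to the handle front.

Emit:
send_rows(
  series=[
    [[0, 0, -0.01], [0, 0, 0]],
    [[0, 0, -0.025], [0, 0, 0]],
    [[0, 0, -0.03], [0, 0, 0]],
    [[0, 0, -0.03], [0, 0, 0]],
    [[0, 0, -0.02], [0, 0, 0]],
    [[0, 0, 0], [0, 0, 0]],
  ],
)

```text
clock: 17.27
tcp_pos: [0.575, 0.0176, 0.1564]
orientation: [2.383, 2.044, 0.004]
contact_force: [-0.1, -0.6, -0.3]
grip_width: 0.0852
```

Run:
```python
from h import *
o=r.get_obs();w=grab_frame("wrist");cv2.imwrite("pics/w5.png",w["frame"][:,:,::-1]);c=cam(w,o)
ux=np.array([np.cos(-.15),np.sin(-.15),0]);uy=np.array([-ux[1],ux[0],0]);U=np.array([.758,-.0113,0])
for x in (-.330,-.315): plan([U+x*ux+[0,0,.06]],np.radians(81.4))
print(proj(c,U-.295*ux+[0,0,.072]))
# wall check of bar location
```

```text
clock 17.325 tcp [0.5741 0.0173 0.155 ] x ang deg 81.24303370596081 z [ 0.0008 -0.0003 -1.    ] F [-0.1977  0.3356 -0.4308] w 0.08536636662035466 j [ 0.4445  0.5083 -0.7647  1.8344  0.4221  0.9678  0.9158]
turn (x5deg) [ 0.0096  0.0021 -0.0314]
 to [0.4317 0.038  0.06  ] shift after turn [-0.0008 -0.1439  0.095 ] before [-0.0012 -0.144   0.0949]
clock 17.325 tcp [0.5741 0.0173 0.155 ] x ang deg 81.24303370596081 z [ 0.0008 -0.0003 -1.    ] F [-0.1977  0.3356 -0.4308] w 0.08536636662035466 j [ 0.4445  0.5083 -0.7647  1.8344  0.4221  0.9678  0.9158]
turn (x5deg) [ 0.0096  0.0021 -0.0314]
 to [0.4465 0.0358 0.06  ] shift after turn [-0.0008 -0.1289  0.095 ] before [-0.0011 -0.129   0.0949]
[[279.8504  53.0944]]
```

View pics/w5.png

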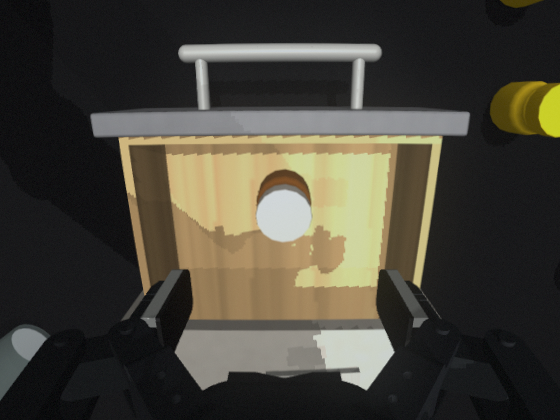

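The jar stands upright in the drawer (cap at (284,213)). The bar is at (280,52), where predicted. Moving behind the bar.

Emit:
send_rows(
  series=[
    [[0, -0.024, 0], [0, 0, 0]],
    [[0, -0.024, 0], [0, 0, 0]],
    [[0, -0.024, 0], [0, 0, 0]],
    [[0, -0.024, 0], [0, 0, 0]],
    [[0, -0.024, 0], [0, 0, 0]],
    [[0, -0.024, 0], [0, 0, 0]],
    [[0, 0, 0], [0, 0, 0]],
  ],
)

```text
clock: 18.2
tcp_pos: [0.4295, 0.039, 0.1537]
orientation: [-2.383, -2.046, 0.005]
contact_force: [1.2, 0.4, -0.0]
grip_width: 0.0853
```

Run:
```python
from h import *
ux=np.array([np.cos(-.15),np.sin(-.15),0]);U=np.array([.758,-.0113,0])
o=r.get_obs();w=grab_frame("wrist");cv2.imwrite("pics/w6.png",w["frame"][:,:,::-1])
plan([U-.330*ux+[0,0,.04]],np.radians(81.4))
```

```text
clock 18.25 tcp [0.4311 0.0389 0.1541] x ang deg 81.2712344303175 z [-0.0012 -0.0005 -1.    ] F [ 0.7985 -0.3214  0.0269] w 0.08532427484557381 j [ 0.5316  0.2911 -0.8674  2.1407  0.3003  0.8336  0.8984]
turn (x5deg) [-0.0127  0.0081 -0.0258]
 to [0.4317 0.038  0.04  ] shift after turn [-0.0008  0.0008  0.1141] before [-0.0007  0.0009  0.1141]
```

View pics/w6.png

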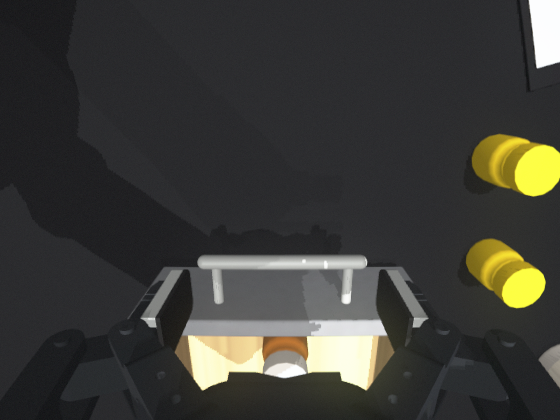

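Emit:
send_rows(
  series=[
    [[0, 0, 0.023], [0, 0, 0]],
    [[0, 0, 0.023], [0, 0, 0]],
    [[0, 0, 0.023], [0, 0, 0]],
    [[0, 0, 0.023], [0, 0, 0]],
    [[0, 0, 0.022], [0, 0, 0]],
    [[0, 0, 0], [0, 0, 0]],
  ],
)

```text
clock: 19.0
tcp_pos: [0.4312, 0.0393, 0.0392]
orientation: [-2.382, -2.044, 0.004]
contact_force: [-0.4, -0.2, 0.4]
grip_width: 0.0851
```

Run:
```python
from h import *
o=r.get_obs();w=grab_frame("wrist");cv2.imwrite("pics/w7.png",w["frame"][:,:,::-1]);s=grab_frame("scene");crop(s,220,130,400,280,4,"pics/s7.png")
print(o["tcp_pos"],o["contact_force"],o["joints"])
```

```text
[0.4312 0.0393 0.0392] [-0.3844 -0.1907  0.3715] [ 0.358   0.4936 -0.7032  2.2233  0.5632  0.6083  0.6559]
```

View pics/s7.png

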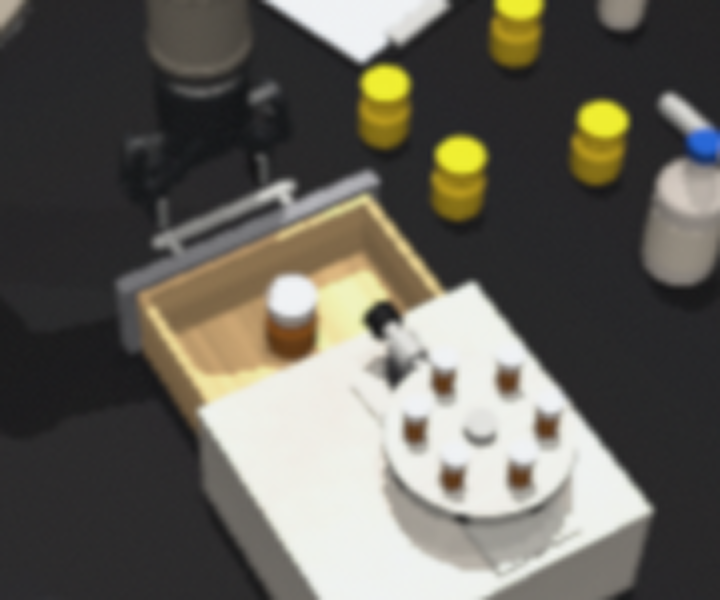

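View pics/w7.png

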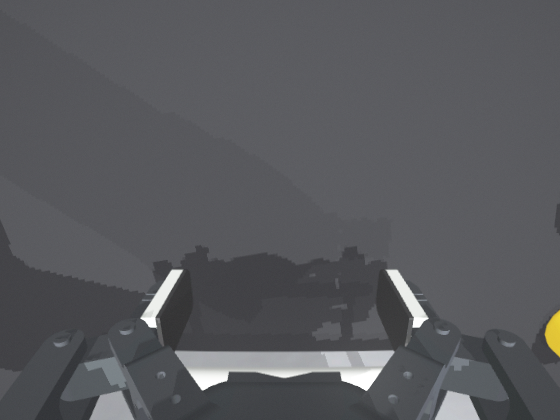

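The jar is upright in the drawer and both fingers stand just in front of the bar. Pushing gently.

Emit:
send_rows(
  series=[
    [[0, 0.006, 0], [0, 0, 0]],
    [[0, 0.006, 0], [0, 0, 0]],
    [[0, 0.004, 0], [0, 0, 0]],
    [[0, 0.004, 0], [0, 0, 0]],
    [[0, 0.004, 0], [0, 0, 0]],
    [[0, 0.005, 0], [0, 0, 0]],
    [[0, 0.006, 0], [0, 0, 0]],
    [[0, 0.006, 0], [0, 0, 0]],
    [[0, 0.008, 0], [0, 0, 0]],
    [[0, 0.008, 0], [0, 0, 0]],
    [[0, 0.008, 0], [0, 0, 0]],
    [[0, 0.008, 0], [0, 0, 0]],
  ],
)

```text
clock: 20.6
tcp_pos: [0.5044, 0.0282, 0.0408]
orientation: [-2.384, -2.046, -0.0]
contact_force: [-1.2, 0.5, 0.3]
grip_width: 0.0853
```

Run:
```python
from h import *
o=r.get_obs();w=grab_frame("wrist");cv2.imwrite("pics/w8.png",w["frame"][:,:,::-1]);s=grab_frame("scene");crop(s,220,130,400,280,4,"pics/s8.png")
ux=np.array([np.cos(-.15),np.sin(-.15),0]);U=np.array([.758,-.0113,0])
print(o["tcp_pos"],o["contact_force"],(o["tcp_pos"]-U)@ux)
```

```text
[0.5044 0.0282 0.0408] [-1.1778  0.4614  0.2942] -0.2566683456743766
```

View pics/s8.png

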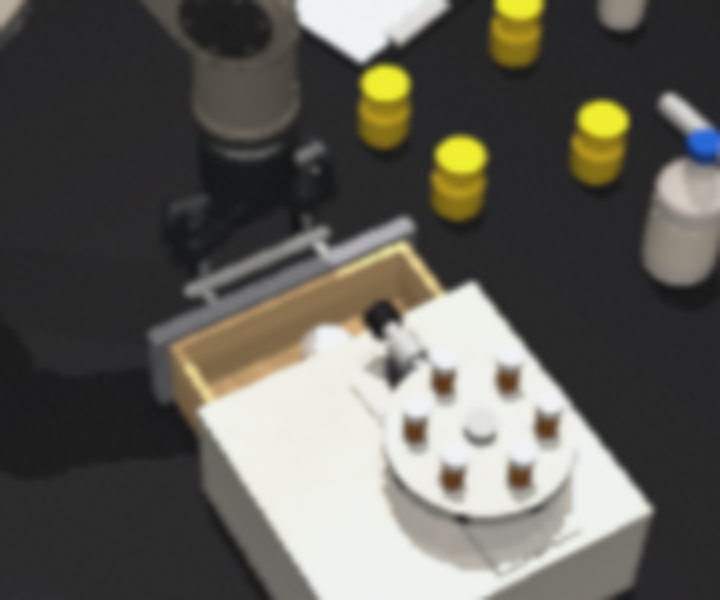

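The drawer is sliding in with the jar upright. Continuing.

Emit:
send_rows(
  series=[
    [[0, 0.008, 0], [0, 0, 0]],
    [[0, 0.008, 0], [0, 0, 0]],
    [[0, 0.008, 0], [0, 0, 0]],
    [[0, 0.008, 0], [0, 0, 0]],
    [[0, 0.008, 0], [0, 0, 0]],
    [[0, 0.008, 0], [0, 0, 0]],
    [[0, 0.008, 0], [0, 0, 0]],
    [[0, 0.008, 0], [0, 0, 0]],
    [[0, 0.005, 0], [0, 0, 0]],
    [[0, 0.003, 0], [0, 0, 0]],
    [[0, 0, 0], [0, 0, 0]],
  ],
)

```text
clock: 22.08
tcp_pos: [0.5755, 0.0172, 0.041]
orientation: [2.384, 2.045, 0.001]
contact_force: [0.8, -0.2, -0.2]
grip_width: 0.0854
```

Emit:
send_rows(
  series=[
    [[0, 0.002, 0], [0, 0, 0]],
    [[0, 0.002, 0], [0, 0, 0]],
    [[0, 0, 0], [0, 0, 0]],
  ],
)

```text
clock: 22.45
tcp_pos: [0.5792, 0.0166, 0.0409]
orientation: [2.384, 2.045, 0.0]
contact_force: [-0.5, -0.2, 0.3]
grip_width: 0.0856
```

Run:
```python
from h import *
o=r.get_obs()
ux=np.array([np.cos(-.15),np.sin(-.15),0]);U=np.array([.758,-.0113,0])
print(o["tcp_pos"],o["contact_force"],(o["tcp_pos"]-U)@ux)
```

```text
[0.5792 0.0166 0.0409] [-0.4804 -0.2368  0.3373] -0.1809757241660014
```

Emit:
send_rows(
  series=[
    [[0, 0.002, 0], [0, 0, 0]],
    [[0, 0.002, 0], [0, 0, 0]],
    [[0, 0.002, 0], [0, 0, 0]],
    [[0, 0, 0], [0, 0, 0]],
  ],
)

```text
clock: 22.95
tcp_pos: [0.5826, 0.0162, 0.0404]
orientation: [-2.381, -2.045, 0.006]
contact_force: [-8.1, -1.2, 5.2]
grip_width: 0.0853
```

Emit:
send_rows(
  series=[
    [[0, 0.002, 0], [0, 0, 0]],
    [[0, 0, 0], [0, 0, 0]],
    [[0, 0, 0], [0, 0, 0]],
  ],
)

```text
clock: 23.32
tcp_pos: [0.5826, 0.0163, 0.0401]
orientation: [-2.379, -2.045, 0.01]
contact_force: [-13.1, 1.5, 8.1]
grip_width: 0.0856
```

Run:
```python
from h import *
o=r.get_obs()
ux=np.array([np.cos(-.15),np.sin(-.15),0]);U=np.array([.758,-.0113,0])
print(o["tcp_pos"],o["contact_force"],(o["tcp_pos"]-U)@ux)
s=grab_frame("scene");crop(s,220,130,400,280,4,"pics/s9.png")
```

```text
[0.5826 0.0163 0.0401] [-13.1482   1.5112   8.1143] -0.17750642617586398
```

View pics/s9.png

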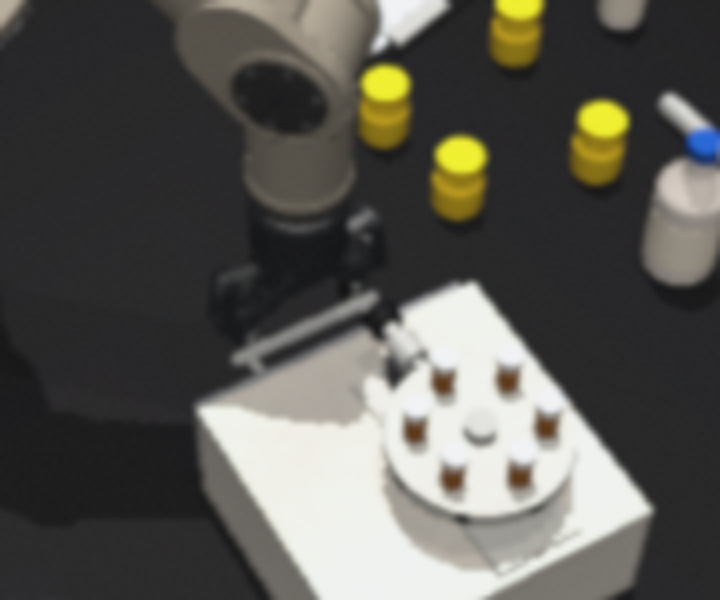

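The drawer is hard against its stop (13 N, bar at the position expected when shut). Backing off, lifting and looking at the plunger.

Emit:
send_rows(
  series=[
    [[0, -0.015, 0], [0, 0, 0]],
    [[0, -0.015, 0], [0, 0, 0]],
    [[0, 0, -0.03], [0, 0, 0]],
    [[0, 0, -0.04], [0, 0, 0]],
    [[0, 0, -0.04], [0, 0, 0]],
    [[0, 0, -0.04], [0, 0, 0]],
    [[0, 0, -0.04], [0, 0, 0]],
    [[0, 0, -0.02], [0, 0, 0]],
    [[0, 0.03, 0], [0, 0, 0]],
    [[0, 0.04, 0], [0, 0, 0]],
    [[0, 0, 0], [0, 0, 0]],
    [[0, 0, 0], [0, 0, 0]],
  ],
)

```text
clock: 24.88
tcp_pos: [0.6253, 0.0098, 0.2498]
orientation: [-2.383, -2.046, 0.002]
contact_force: [-0.1, 0.5, -0.1]
grip_width: 0.0856
```

Run:
```python
from h import *
o=r.get_obs();w=grab_frame("wrist");cv2.imwrite("pics/w10.png",w["frame"][:,:,::-1]);c=cam(w,o)
print(o["tcp_pos"],proj(c,[.676,.024,.155]),proj(c,[.798,.0101,.155]))
t=grab_frame("top");crop(t,210,90,340,270,3.2,"pics/t10.png")
```

```text
[0.6253 0.0098 0.2498] [[309.6436 265.4458]] [[311.2372 379.2393]]
```

View pics/w10.png

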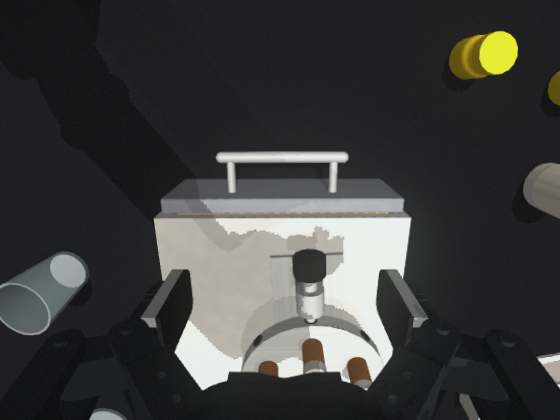

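View pics/t10.png

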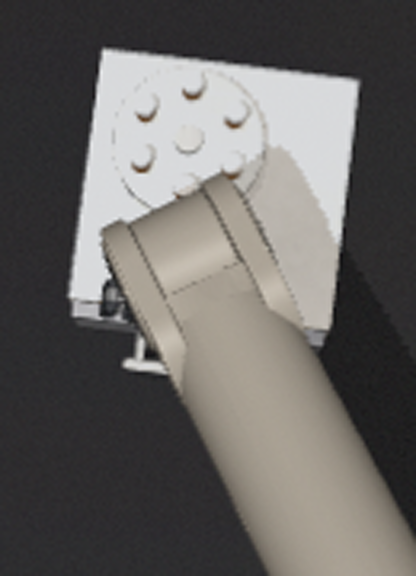

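Run:
```python
from h import *
o=r.get_obs();w=grab_frame("wrist");c=cam(w,o)
crop(w,240,220,400,400,4,"pics/w11.png") if 0 else crop(w,250,230,380,350,5,"pics/w11.png")
g=cv2.cvtColor(w["frame"],cv2.COLOR_RGB2GRAY)
m=(g[235:290,285:335]<60).astype(np.uint8);n,_,st,ce=cv2.connectedComponentsWithStats(m)
for i in range(1,n):
    if st[i][4]>100: print(st[i],ce[i]+[285,235])
for p in [(309,265),(311,298),(311.5,320)]: print(p,onz(c,p,.155),onz(c,p,.165))
```

```text
[  8  14  32  33 946] [308.6047 265.2622]
(309, 265) [0.6759 0.0235 0.155 ] [0.6704 0.0235 0.165 ]
(311, 298) [0.7076 0.0212 0.155 ] [0.7008 0.0213 0.165 ]
(311.5, 320) [0.7303 0.0188 0.155 ] [0.7225 0.019  0.165 ]
```

View pics/w11.png

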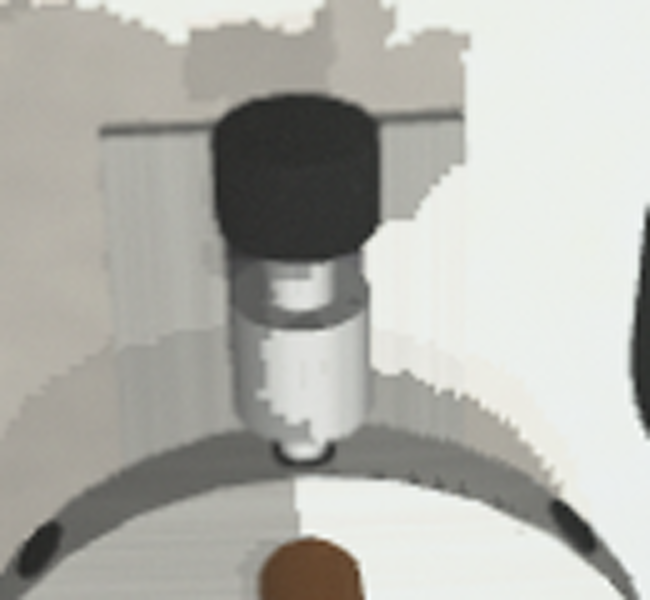

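The knob is at (309,265) and the index hole at about (311,320), so the axis yaw is about -0.10. I'll align and descend.

Run:
```python
from h import *
plan([[.675,.0235,.25],[.675,.0235,.135]],np.radians(84.3))
```

```text
clock 25.025 tcp [0.6254 0.0097 0.2507] x ang deg 81.30769019862825 z [-0.0005 -0.0005 -1.    ] F [-0.1714  0.5996  0.0469] w 0.08532178364850367 j [ 0.4559  0.4936 -0.7951  1.6172  0.3733  1.1901  0.9985]
turn (x5deg) [-0.0054  0.006  -0.5985]
 to [0.675  0.0235 0.25  ] shift after turn [0.0186 0.0479 0.0007] before [0.0211 0.0469 0.0006]
 to [0.675  0.0235 0.135 ] shift after turn [0.0186 0.0479 0.1157] before [0.0212 0.047  0.1156]
```

Emit:
send_rows(
  series=[
    [[0, 0, 0], [0, 0, -0.6]],
    [[0.0096, 0.024, 0], [0, 0, 0]],
    [[0.009, 0.024, 0], [0, 0, 0]],
    [[0, 0, 0.02], [0, 0, 0]],
    [[0, 0, 0.025], [0, 0, 0]],
    [[0, 0, 0.025], [0, 0, 0]],
    [[0, 0, 0], [0, 0, 0]],
    [[0, 0, 0], [0, 0, 0]],
  ],
)

```text
clock: 26.02
tcp_pos: [0.6757, 0.0231, 0.1814]
orientation: [2.33, 2.107, 0.0]
contact_force: [-1.0, 0.2, 0.0]
grip_width: 0.0855
```

Run:
```python
from h import *
plan([.675,.0235,.135],np.radians(84.3))
o=r.get_obs();w=grab_frame("wrist");cv2.imwrite("pics/w12.png",w["frame"][:,:,::-1])
```

```text
clock 26.025 tcp [0.6757 0.0231 0.1814] x ang deg 84.26593031907093 z [ 0.0004 -0.     -1.    ] F [-0.9851  0.1918  0.0228] w 0.08550501364096252 j [ 0.3757  0.6375 -0.7529  1.5604  0.4668  1.1305  0.9896]
turn (x5deg) [ 0.0043 -0.     -0.0068]
 to [0.675  0.0235 0.135 ] shift after turn [ 0.0003 -0.0007  0.0464] before [ 0.0003 -0.0007  0.0464]
```

View pics/w12.png

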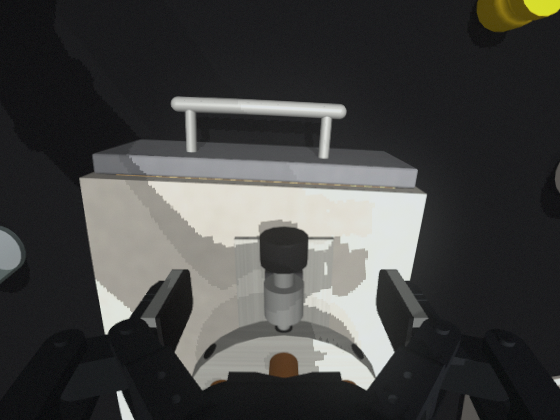

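The plunger is vertical in the image at column 284, centred between the pads. Descending and gripping.

Emit:
send_rows(
  series=[
    [[0, -0.001, 0.012], [0, 0, 0]],
    [[0, 0, 0.012], [0, 0, 0]],
    [[0, 0, 0.012], [0, 0, 0]],
    [[0, 0, 0.01], [0, 0, 0]],
    [[0, 0, 0], [0, 0, 0]],
  ],
)

```text
clock: 26.7
tcp_pos: [0.6743, 0.0231, 0.1335]
orientation: [-2.329, -2.107, 0.002]
contact_force: [-0.5, 0.2, 0.1]
grip_width: 0.0854
```

Emit:
send_rows(
  series=[
    [[0, 0, 0], [0, 0, 0]],
    [[0, 0, 0], [0, 0, 0]],
    [[0, 0, 0], [0, 0, 0]],
    [[0, 0, 0], [0, 0, 0]],
    [[0, 0, 0], [0, 0, 0]],
    [[0, 0, 0], [0, 0, 0]],
    [[0, 0, 0], [0, 0, 0]],
    [[0, 0, 0], [0, 0, 0]],
    [[0, 0, 0], [0, 0, 0]],
  ],
  fingers=255,
  grip_force=70,
)

```text
clock: 27.82
tcp_pos: [0.6752, 0.0228, 0.1355]
orientation: [2.33, 2.106, -0.0]
contact_force: [-1.4, -2.5, 5.6]
grip_width: 0.0258
```

Run:
```python
from h import *
plan([.675,.0235,.135],np.radians(84.3))
o=r.get_obs();w=grab_frame("wrist");cv2.imwrite("pics/w13.png",w["frame"][:,:,::-1])
```

```text
clock 27.825 tcp [0.6752 0.0228 0.1355] x ang deg 84.23622750070845 z [ 0.0005 -0.0007 -1.    ] F [-1.4303 -2.4838  5.6443] w 0.025810912609203422 j [ 0.3622  0.6818 -0.7295  1.5986  0.5041  1.0573  0.961 ]
turn (x5deg) [ 0.0061  0.0078 -0.0128]
 to [0.675  0.0235 0.135 ] shift after turn [ 0.0007 -0.0002  0.0005] before [ 0.0007 -0.0002  0.0005]
```

View pics/w13.png

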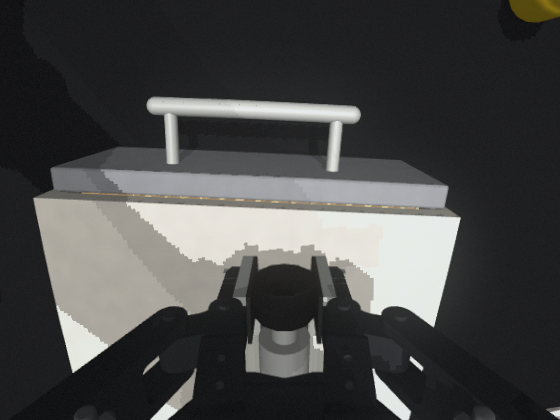

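Knob gripped, with the pads either side at (284,295). Pulling back along tool -y.

Emit:
send_rows(
  series=[
    [[0, -0.003, 0], [0, 0, 0]],
    [[0, -0.003, 0], [0, 0, 0]],
    [[0, -0.003, 0], [0, 0, 0]],
    [[0, -0.003, 0], [0, 0, 0]],
    [[0, -0.003, 0], [0, 0, 0]],
    [[0, -0.003, 0], [0, 0, 0]],
    [[0, -0.002, 0], [0, 0, 0]],
    [[0, 0, 0], [0, 0, 0]],
    [[0, 0, 0], [0, 0, 0]],
  ],
)

```text
clock: 29.0
tcp_pos: [0.6578, 0.0246, 0.1355]
orientation: [2.328, 2.104, 0.007]
contact_force: [7.7, -1.9, -1.4]
grip_width: 0.0258
```

Run:
```python
from h import *
plan([.675,.0235,.135],np.radians(84.3))
o=r.get_obs();w=grab_frame("wrist");cv2.imwrite("pics/w14.png",w["frame"][:,:,::-1])
```

```text
clock 29.0 tcp [0.6578 0.0246 0.1355] x ang deg 84.20127373245913 z [ 0.0058  0.0004 -1.    ] F [ 7.6851 -1.8534 -1.4442] w 0.025813004258583894 j [ 0.3748  0.6551 -0.7375  1.6479  0.4997  1.0296  0.9485]
turn (x5deg) [ 0.066  -0.0108 -0.0198]
 to [0.675  0.0235 0.135 ] shift after turn [0.0007 0.0172 0.0005] before [0.0007 0.0172 0.0006]
```

View pics/w14.png

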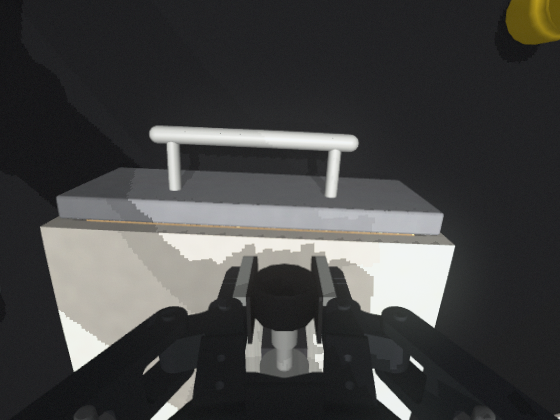

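Emit:
send_rows(
  series=[
    [[0, -0.002, 0], [0, 0, 0]],
    [[0, -0.002, 0], [0, 0, 0]],
    [[0, -0.001, 0], [0, 0, 0]],
    [[0, -0.001, 0], [0, 0, 0]],
    [[0, 0, 0], [0, 0, 0]],
    [[0, 0, 0], [0, 0, 0]],
  ],
)

```text
clock: 29.8
tcp_pos: [0.6533, 0.025, 0.1356]
orientation: [2.327, 2.103, 0.011]
contact_force: [13.5, -1.9, -4.6]
grip_width: 0.0261
```

The knob has travelled 21.9 mm and the force is 13.5 N, above the 9.4 N spring, so it is at the hard stop. Holding and checking.

Emit:
send_rows(
  series=[
    [[0, 0, 0], [0, 0, 0]],
    [[0, 0, 0], [0, 0, 0]],
    [[0, 0, 0], [0, 0, 0]],
    [[0, 0, 0], [0, 0, 0]],
  ],
)

```text
clock: 30.3
tcp_pos: [0.6533, 0.0251, 0.1356]
orientation: [2.327, 2.103, 0.011]
contact_force: [12.8, -2.0, -4.7]
grip_width: 0.026
```

Run:
```python
from h import *
o=r.get_obs();print(o["tcp_pos"],o["contact_force"],o["grip_width"])
w=grab_frame("wrist");cv2.imwrite("pics/w15.png",w["frame"][:,:,::-1])
s=grab_frame("scene");crop(s,110,100,440,340,2.4,"pics/s15.png")
```

```text
[0.6533 0.0251 0.1356] [12.8256 -1.9669 -4.6513] 0.025975527203653728
```

View pics/w15.png

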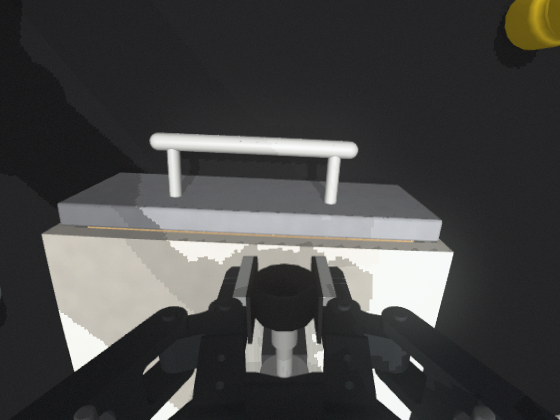

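View pics/s15.png

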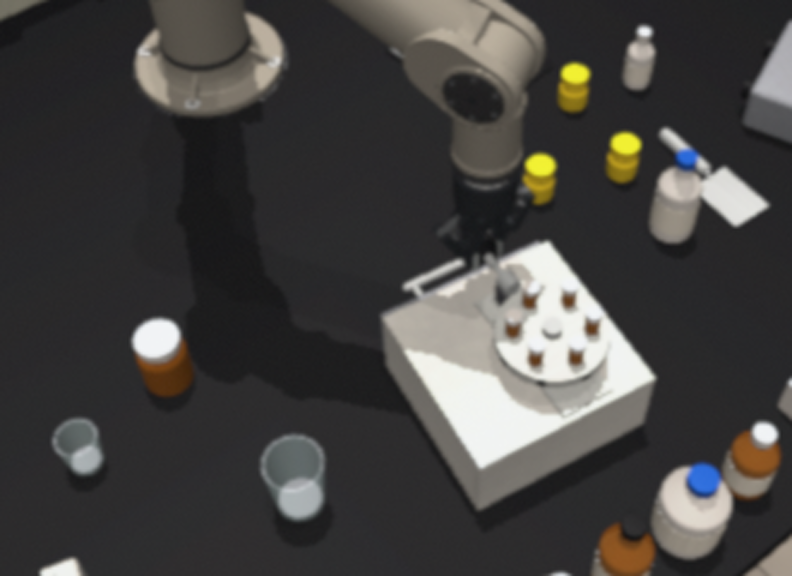

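Run:
```python
from h import *
o=r.get_obs();w=grab_frame("wrist");c=cam(w,o)
ux=np.array([np.cos(-.15),np.sin(-.15),0]);U=np.array([.758,-.0113,0])
h=onz(c,(254,145),.072);print("bar",h,"d=",-.160-(h-U)@ux)
s=grab_frame("scene");cs=cam(s)
a=onz(cs,(110+406/2.4,100+287/2.4),.0775);b=onz(cs,(110+464/2.4,100+263/2.4),.0775);print((a-U)@ux,(b-U)@ux)
```

```text
bar [0.5984 0.0129 0.072 ] d= 0.001415582586396541
-0.15604967279655085 -0.15247280090642082
```

The drawer reads d ≈ 0–1 mm, which is within measurement error of shut. The plunger is held at its stop, so I'm handing in.

Run:
```python
from h import *
print(r.hand_in()); o=r.get_obs();print(o["clock"],o["tcp_pos"],o["contact_force"],o["grip_width"])
```

```text
the job is handed in; nothing more can be done
None
the job is handed in; nothing more can be done
```

I finished the job and handed it in at about 30 s of the 61 s allowed; the hand-in gives no verdict.

- **Jar:** I set the brown jar on the drawer floor (5.6 N contact) and let it go. It was upright when last seen, partway through closing; I couldn't see inside the shut drawer.
- **Drawer:** I pushed it shut by the bar against its stop at 13 N. Afterwards the wrist camera put it about 1 mm out. The scene camera put the bar 4–8 mm further in than the shut position, a disagreement I put down to blurred pixels and calibration.
- **Plunger:** I gripped the knob at 70 N and pulled it back 21.9 mm. The pull read about 13 N, above the 9.4 N spring force, so it is against its stop. There was no sign of slip, and it was still held at hand-in.
- **Everything else:** In the last picture, the bystanders in view (big jar, tall bottle, slim bottle, both beakers and the spatula) are standing where they were. The three yellow jars in view look unmoved. The fourth may be hidden behind the gripper in that view, so I did not recheck it.

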